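# Sort the test-cut pile into its trays

## Task

Take the pile on the saw table apart from the top down, one thing at a time, and set each thing straight into its own tray: the wooden block in the red tray, the black pin box with the clear lid in the blue tray, the small white offcut in the green tray and, last, the large white offcut in the violet tray. Each must end lying flat on the floor of its tray, same side up as it was, in the middle and lengthwise, square with the tray. Leave the tape measure and the black wheel where they are.

Things in the scene. Friction and masses are not known exactly. Their poses are not given: they have to be found in the camera images.
- wood_block_center (a point): Brown wooden block, 28 x 50 x 28 mm (its x, y, z). The point is its centre. z up, y along its 50 mm length. At the start it is the top of the pile, lying crosswise on the pin box (its y about square to the box's y).
- pin_box_center (a point): Flat black box of pins with a clear, pale grey lid that does not open, 30 x 64 x 18 mm (its x, y, z). The point is its centre. z up, y along its 64 mm length. At the start it lies third from the bottom, under the wooden block, along the small offcut.
- small_offcut_center (a point): Small chipboard offcut with a white face, 45 x 62 x 18 mm (its x, y, z), lying flat. The point is its centre. z up, y along its 62 mm length. At the start it lies on the large offcut, under the pin box.
- board_center (a point): Large chipboard offcut with a white face with writing on it, 62 x 105 x 18 mm (its x, y, z), lying flat. The point is its centre. z up, y along its 105 mm length. At the start it is the bottom of the pile, on the table.
- red_tray: Fixed low red plastic tray for the wooden block, the only red one, lying flat on the table. Inside 48 x 70 mm (its x by its y; 10 mm more than the wooden block on every side), outside 56 x 78 mm. Origin: centre of its underside, on the table. z up, y along its long side. Floor 6 mm thick; rim 4 mm wide, its top 10 mm above the table. A small round flat tab sticks out of its -y end.
- blue_tray: Fixed low blue plastic tray for the pin box, the only blue one, lying flat on the table. Inside 50 x 84 mm (its x by its y; 10 mm more than the pin box on every side), outside 58 x 92 mm. Origin: centre of its underside, on the table. z up, y along its long side. Floor 6 mm thick; rim 4 mm wide, its top 10 mm above the table. A small round flat tab sticks out of its -y end.
- green_tray: Fixed low green plastic tray for the small board offcut, the only green one, lying flat on the table. Inside 65 x 82 mm (its x by its y; 10 mm more than the small board offcut on every side), outside 73 x 90 mm. Origin: centre of its underside, on the table. z up, y along its long side. Floor 6 mm thick; rim 4 mm wide, its top 10 mm above the table. A small round flat tab sticks out of its -y end.
- violet_tray: Fixed low violet plastic tray for the large board offcut, the only violet one, lying flat on the table. Inside 82 x 125 mm (its x by its y; 10 mm more than the large board offcut on every side), outside 90 x 133 mm. Origin: centre of its underside, on the table. z up, y along its long side. Floor 6 mm thick; rim 4 mm wide, its top 10 mm above the table. A small round flat tab sticks out of its -y end.
- tape_center (a point): Yellow tape measure, 36 x 75 x 60 mm (its x, y, z), standing upright and loose near the work; to be left alone. The point is its centre.
- wheel_center (a point): Black feed wheel, a disc 45 mm across and 24 mm high lying flat and loose near the work; to be left alone. The point is its centre, z up.
Not all that is in view belongs to the job. Leave any yellow look-alike of the part that bears small_offcut_center alone.

How it is judged:
On the way, in this order (a step that is already met when the one before it is completed fails the run):
1. the wooden block lies in the red tray (horizontal distance between wood_block_center and red_tray below 0.015 m and z of wood_block_center in the frame of red_tray between 0.016 and 0.024 m and angle between wood_block_center's own z axis and vertical below 0.12 rad and angle between the y axis of wood_block_center and the y axis of red_tray, either way round below 0.25 rad), for 0.2 s.
2. the pin box lies in the blue tray (horizontal distance between pin_box_center and blue_tray below 0.015 m and z of pin_box_center in the frame of blue_tray between 0.011 and 0.019 m and angle between pin_box_center's own z axis and vertical below 0.12 rad and angle between the y axis of pin_box_center and the y axis of blue_tray, either way round below 0.25 rad), for 0.2 s.
3. the small board offcut lies in the green tray (horizontal distance between small_offcut_center and green_tray below 0.015 m and z of small_offcut_center in the frame of green_tray between 0.011 and 0.019 m and angle between small_offcut_center's own z axis and vertical below 0.12 rad and angle between the y axis of small_offcut_center and the y axis of green_tray, either way round below 0.25 rad), for 0.2 s.
4. the large board offcut lies in the violet tray (horizontal distance between board_center and violet_tray below 0.015 m and z of board_center in the frame of violet_tray between 0.011 and 0.019 m and angle between board_center's own z axis and vertical below 0.12 rad and angle between the y axis of board_center and the y axis of violet_tray, either way round below 0.25 rad), for 0.2 s.
At the end, for the whole second after the job is handed in: Block in red, pin box in blue, small offcut in green, large offcut in violet tray: each centred within 15 mm (horizontally), resting on the tray floor (height within 4 mm), flat within 0.12 rad, its length within 0.25 rad of the tray's (either way round) (all of step 1 and all of step 2 and all of step 3 and all of step 4); the robot touches nothing.
It fails at once if the tape measure is moved by more than 25 mm (distance of tape_center from where it was at the start of the episode above 0.025 m).
It fails at once if the feed wheel is moved by more than 25 mm (distance of wheel_center from where it was at the start of the episode above 0.025 m).
It also fails if it takes over 112 s, if anything falls off the work surface, if the arm or the gripper's body presses on something with over 40 N, if the wrist force passes 120 N, or if a joint passes its speed limit or range.

## Robot

A 7-joint arm with a two-finger parallel gripper is mounted at the origin on a cart in front of the work surface, level with it; the furniture and walls round the work are solid. World frame = base frame: x ahead of the robot, y to its left, z up, the work surface at z = 0. Lengths are in m, angles in rad, forces in N, time in s.
With the tool pointing down it reaches from about 0.425 to 0.975 m from the base axis. Payload 16.7 kg.
Tool frame: the origin (TCP) lies between the finger pads; the fingertips stand 11 mm ahead of it and the grasp point (between the pads) lies 8 mm behind it; z points along the fingers, y is the line along which they close (so a half turn about z gives the same grasp; the last joint's range is limited). The gripper opens to 85 mm and grips with 20 to 120 N. Pads are 22 mm wide; open, the fingers measure 114 mm over their backs; the gripper's body (76 mm by 85 mm) begins 54 mm behind the grasp point. The pads swing forward as they close: fully open they stand 13 mm farther back than shut.
Start: joints at [-1.286, 0.426, 0.074, 1.606, -0.034, 1.111, -0.067], TCP at [0.284, 0.612, 0.242] pointing down, gripper open.
Joint ranges: [-2.85, 2.85], [-0.5, 2.14], [-1.23, 1.37], [0.21, 2.46], [-1.02, 4.16], [0.16, 2.05], [-2.73, 2.73]. Speed limits (rad/s): [1.89, 1.89, 2.39, 2.39, 3.01, 3.01, 3.01].

## Interface

Orientations are given as a unit quaternion [x, y, z, w].
In Python, from plant import env, viewer, order, models gives the robot as it stands.
- The arm moves only by the tool step_arm, never from a script. Its argument "commands" is text: rows parted by semicolons, each of 4 numbers parted by spaces: the shift along the tool's x, y, z scaled (see below), then the turn about the tool's z scaled (see below). A call has 1 to 20 rows; each row is the pose to reach, as a shift and turn from the pose commanded when the call began, along the tool's axes at that moment, turning the shorter way round; what a row does not reach only later rows make up. The controller multiplies each number of a shift by 0.2 m and each number of a turn by pi rad. A row lasts 1/8 s, in which the tool goes at most 62.5 mm and 10.7 degrees, less where a joint would pass 70% of its speed; a pose out of reach is approached as far as the arm can. A call with a number of a shift or a turn outside -1 to 1 is refused whole. A call with a gripper value outside its range is refused whole. "gripper" is the finger opening in mm, from 0 to 85.4, set as the call begins (left out, the last holds). The fingers move at their own pace and stop on an object; "squeeze" is the grip in N (left out, the last holds). Time passes only in rows, so rows that repeat a pose let the fingers close. It gives the time, the measured TCP pose, the force, the opening and the grip force at its end, in the units of the state.
- env.get_state(): the state, without advancing time (a new reading comes with each control period).
- viewer.camera(name): name is "side" or "top"; returns a dict with "image" (420x560x3 uint8, red, green, blue), "fov_y" (degrees; the focal length in pixels is half the picture's height over the tangent of half this angle, whatever the lens; pixels are square), "cx", "cy" (the principal point, pixels), "T" (4x4, takes a point from camera to world coordinates). Camera axes: x right, y down, z forward; pixel columns grow to the right and rows downward; lengths in m; the calibration is good to about 2 mm. A picture is of the moment at which its call begins. There is no depth.
- order.sign_off(): hands the job in; it is judged then, once.
Trained networks look in the newest picture that a camera, given by its name, has taken for a name from the list of things; names that differ only in an ending like _2 or _b are one class to them, and where a whole thing is asked for, a point or a joint stands for the part that bears it (a point fixed in the world has none). Each returns a list of dicts, best first, with "score" (0 to 1); they miss things now and then, are a little off and sometimes report something else, mostly with a low value. They report only what shows in the picture. A call takes as long as a camera call. They do not tell look-alikes from the thing itself.
- models.outline_of(label, camera): "mask" (420x560 bool, what is visible of it) and "bbox" ([left, top, width, height] in pixels, round what is visible of it).
- models.place_of(label, camera): "point" ([row, column] in pixels: a listed point, or the origin of a listed thing).
The state is a dict: "time": time; "joint_positions": joint angles; "qvel": joint speeds; "tau": joint torques, N m; "tcp_pos": TCP position; "orientation": TCP orientation; "force": force on the tool from outside, world axes, zero at the start; "moment": the same for the moment, N m; "gripper_width": finger opening in m; "gripper_force": force on a finger pad.
Only numpy, scipy, OpenCV 4.12 (cv2) and the standard library are available. Lean on these libraries where they do the work, as an engineer would, in place of code of your own. Each camera call takes 0.05 s, during which the arm holds its last target. There are 200 camera calls.

## Working session

There is one attempt and no reset: what is moved stays moved. The work goes in short steps, Python scripts to look and compute and a tool call to move; the robot and the scene stay as the last step left them, time stands still between calls to the robot, and variables do not carry over. Pictures are saved under pics/ and viewed, at most 14 in all, crops included, and the job is handed in when it is done.

Besides the shell and the picture viewer there is one more tool, called after "Call:" as name(argument=value, ...) on one line, values as JSON. step_arm: Moves the arm, as the interface text tells. Shifts and turns lie within -1 to 1; 1 stands for 0.2 m of shift or pi rad of turn. Its arguments: {"type":"object","properties":{"commands":{"type":"string"},"gripper":{"type":"number"},"squeeze":{"type":"number"}},"required":["commands"]}

```bash
mkdir -p pics
cat > h.py <<'E'
import numpy as np, cv2
from plant import env, viewer, order, models
def K(c):
    f=c["image"].shape[0]/2/np.tan(np.radians(c["fov_y"])/2); return f,c["cx"],c["cy"]
def ray(c,uv,z):
    f,cx,cy=K(c); T=np.array(c["T"]); d=T[:3,:3]@np.array([(uv[0]-cx)/f,(uv[1]-cy)/f,1]); o=T[:3,3]
    return o+d*(z-o[2])/d[2]
def proj(c,p):
    f,cx,cy=K(c); T=np.array(c["T"]); q=T[:3,:3].T@(np.array(p)-T[:3,3]); return np.array([cx+f*q[0]/q[2],cy+f*q[1]/q[2]])
def save(c,n,crop=None,s=1):
    im=c["image"][:,:,::-1]
    if crop: x,y,w,h=crop; im=im[y:y+h,x:x+w]
    cv2.imwrite("pics/"+n+".png",cv2.resize(im,None,fx=s,fy=s,interpolation=cv2.INTER_CUBIC))
E
python3 - <<'E'
from h import *
for n in("top","side"):
    c=viewer.camera(n); save(c,n+"0",s=1.4); print(n,c["fov_y"],c["cx"],c["cy"],np.round(c["T"],3).tolist())
    for l in"wood_block_center pin_box_center small_offcut_center board_center red_tray blue_tray green_tray violet_tray tape_center wheel_center".split():
        print(l,[(np.round(r["point"]).tolist(),round(r["score"],2)) for r in models.place_of(l,n)[:3]],[(r["bbox"],round(r["score"],2)) for r in models.outline_of(l,n)[:3]])
print(env.get_state())
E
```

```text
top 44.61903614409607 280.40895665045593 213.74106952007833 [[-0.022, -0.997, 0.075, 0.329], [-1.0, 0.023, 0.012, -0.131], [-0.014, -0.074, -0.997, 1.362], [0.0, 0.0, 0.0, 1.0]]
wood_block_center [([132.0, 343.0], 0.69)] [([333.1, 124.8, 18.7, 14.8], 0.84)]
pin_box_center [([135.0, 345.0], 0.52)] []
small_offcut_center [([223.0, 413.0], 0.92), ([121.0, 288.0], 0.83), ([303.0, 351.0], 0.8)] [([337.8, 291.8, 27.9, 21.8], 0.84), ([278.8, 108.5, 24.0, 22.9], 0.78), ([400.4, 214.1, 28.6, 23.4], 0.75)]
board_center [([141.0, 340.0], 0.62)] [([331.8, 125.4, 21.9, 15.4], 0.62), ([321.1, 122.0, 43.4, 33.7], 0.56)]
red_tray [([200.0, 356.0], 0.86)] [([339.3, 186.6, 35.8, 30.0], 0.92), ([228.8, 199.3, 28.0, 21.0], 0.59)]
blue_tray [([207.0, 181.0], 0.72)] [([161.7, 192.1, 38.5, 28.1], 0.73), ([229.4, 200.7, 26.7, 18.9], 0.31)]
green_tray [([134.0, 235.0], 0.87)] [([214.3, 114.8, 34.6, 34.7], 0.9)]
violet_tray [([147.0, 162.0], 0.81)] [([134.2, 128.4, 55.7, 36.2], 0.72)]
tape_center [([207.0, 241.0], 0.66)] [([228.1, 201.6, 26.7, 19.8], 0.58)]
wheel_center [([166.0, 204.0], 0.78)] [([195.1, 156.
[... 1292 characters left out ...]
t_positions': array([-1.28548179,  0.42608214,  0.07390799,  1.6059725 , -0.03410106,
        1.11079053, -0.0670889 ]), 'qvel': array([ 0.00042821, -0.00031728,  0.00240527,  0.00252987, -0.00053053,
        0.00086015, -0.00034458]), 'tau': array([-3.34203096e-04, -9.49512863e+01,  3.75673503e+00, -4.63876426e+01,
        1.89846737e-02,  2.48194854e-03, -6.32602178e-05]), 'tcp_pos': array([0.28435165, 0.61216556, 0.2423261 ]), 'orientation': array([ 2.15724837e-01,  9.76454195e-01,  5.47698074e-06, -1.51503572e-05]), 'force': array([ 0.19105029, -0.54320719, -0.54461115]), 'moment': array([-0.01008835, -0.0552893 ,  0.02375738]), 'gripper_force': 0.0, 'gripper_width': 0.08545779523809335}
```

Run:
```python
from h import *
for n,cr in(("top",(120,95,330,230)),("side",(220,150,200,210))):
    c=viewer.camera(n); save(c,n+"1",cr,2.4 if n=="top" else 2.8)
```

```text
(no output)
```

View pics/top1.png

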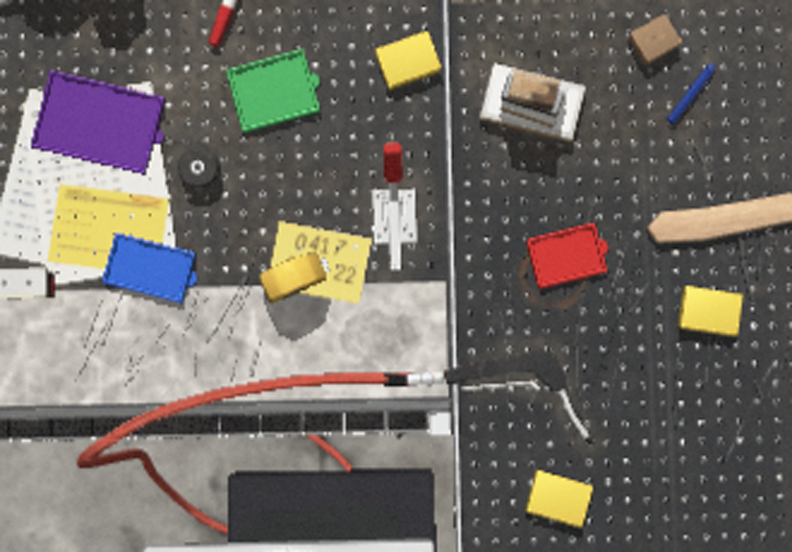

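View pics/side1.png

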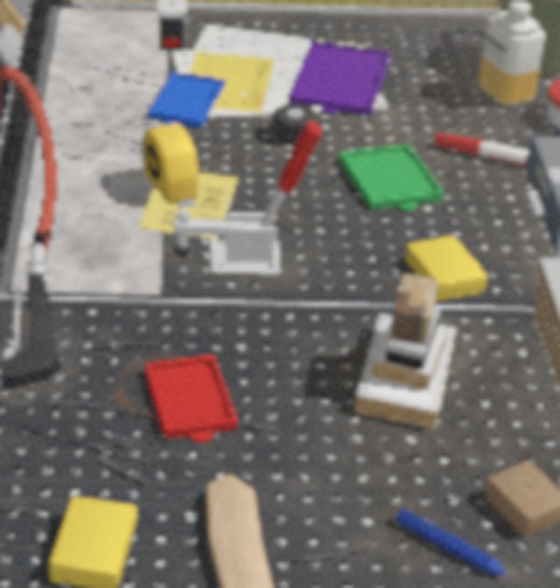

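Run:
```python
from h import *
ims=[]
for n,cr in(("top",(312,110,60,60)),("side",(335,240,60,66))):
    c=viewer.camera(n); x,y,w,h=cr
    ims.append(cv2.resize(c["image"][y:y+h,x:x+w,::-1],(396,int(396*h/w)),interpolation=cv2.INTER_NEAREST)[:396])
cv2.imwrite("pics/z.png",np.hstack(ims))
```

```text
(no output)
```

View pics/z.png

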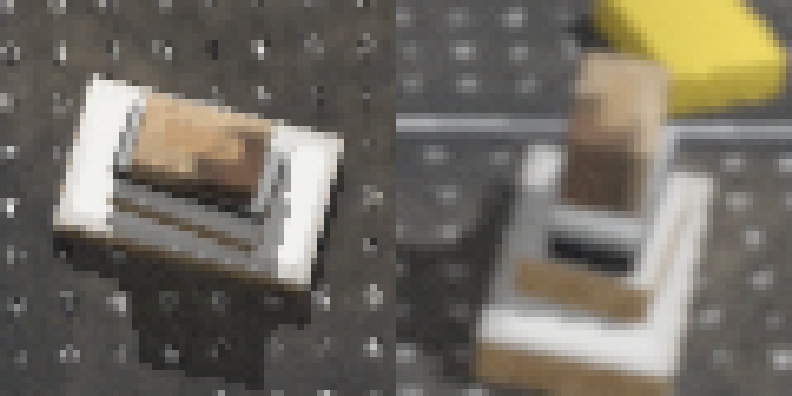

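```bash
cat >> h.py <<'E'
from scipy.optimize import minimize, least_squares
def box(p,sx,sy,z0,z1):
    c,s=np.cos(p[2]),np.sin(p[2])
    return np.array([[p[0]+c*a-s*b,p[1]+s*a+c*b,z] for z in(z0,z1) for a,b in((-sx/2,-sy/2),(sx/2,-sy/2),(sx/2,sy/2),(-sx/2,sy/2))])
def sil(c,p,sx,sy,z0,z1,S=4):
    m=np.zeros((420*S,560*S),np.uint8); P=np.array([proj(c,q) for q in box(p,sx,sy,z0,z1)])
    cv2.fillConvexPoly(m,cv2.convexHull(np.round((P+.5)*S).astype(np.int32)),1)
    return cv2.resize(m.astype(np.float32),(560,420),interpolation=cv2.INTER_AREA)
def fit(views,p0,sx,sy,z0,z1):
    def cost(p):
        t=0
        for c,m in views:
            s=sil(c,p,sx,sy,z0,z1); t+=1-np.minimum(s,m).sum()/np.maximum(s,m).sum()
        return t/len(views)
    best=None
    for y in np.radians([-75,-45,-15,15,45,75]):
        q=[p0[0],p0[1],y]; r=minimize(cost,q,method="Nelder-Mead",options=dict(initial_simplex=[q,[q[0]+.01,q[1],y],[q[0],q[1]+.01,y],[q[0],q[1],y+.3]],maxiter=120))
        if best is None or r.fun<best.fun: best=r
    return best.x,best.fun
def corners(obs,p0,sx,sy):
    # obs: (cam,uv,z,index of corner)
    f=lambda p:np.concatenate([proj(c,box(p,sx,sy,z,z)[i])-uv for c,uv,z,i in obs])
    r=least_squares(f,p0,x_scale=[.01,.01,.1],loss="soft_l1"); return r.x,np.round(f(r.x),1)
E
python3 - <<'E'
from h import *
C={n:viewer.camera(n) for n in("top","side")}
T=dict(red=(.056,.078),blue=(.058,.092),green=(.073,.090),violet=(.090,.133))
for k,(sx,sy) in T.items():
    v=[]
    for n in C:
        m=models.outline_of(k+"_tray",n)[0]["mask"].astype(np.uint8)
        v.append((C[n],cv2.morphologyEx(m,cv2.MORPH_OPEN,np.ones((7,7),np.uint8)).astype(np.float32)))
    ys,xs=np.nonzero(v[0][1]); p0=ray(C["top"],(xs.mean(),ys.mean()),.008)
    for vv in (v,v[:1],v[1:]): 
        p,e=fit(vv,p0,sx,sy,0,.010); print(k,np.round(p[:2],4),round(np.degrees(p[2]),1),round(e,3))
t=lambda u,v:np.array([312+u/6.6,110+v/6.6])-.5
s=lambda u,v:np.array([335+(u-396)/6.6,240+v/6.6])-.5
# x~world +x (image up), y world + (image left); corner idx 0(-,-)=BR,1(+,-)=TR,2(+,+)=TL,3(-,+)=BL
A,B=C["top"],C["side"]
ob=[(A,t(95,75),.018,2),(A,t(343,138),.018,1),(A,t(305,288),.018,0),(A,t(57,225),.018,3),(B,s(480,340),.018,0),(B,s(675,372),.018,1),(B,s(712,180),.018,2),(B,s(525,148),.018,3)]
bl=[(A,t(142,93),.082,2),(A,t(272,125),.082,1),(A,t(262,190),.082,0),(A,t(130,170),.082,3),(B,s(580,55),.082,3),(B,s(668,60),.082,2)]
bl2=bl[4:]+[(B,s(560,200),.054,0),(B,s(643,212),.054,1)]
# box-indices for side: near = -y
for nm,o,sx,sy in(("board",ob,.062,.105),("boardT",ob[:4],.062,.105),("boardS",ob[4:],.062,.105),("blockT",bl[:4],.028,.05),("blockS",bl2,.028,.05),("blockAll",bl[:4]+bl2,.028,.05)):
    p,e=corners(o,[.64,-.29,0],sx,sy); print(nm,np.round(p[:2],4),round(np.degrees(p[2]),1),e)
from scipy.spatial.transform import Rotation as R
print(np.round(R.from_quat(env.get_state()["orientation"]).as_matrix(),3))
E
```

```text
red [ 0.4628 -0.317 ] 10.1 0.119
red [ 0.4622 -0.3172] 9.9 0.152
red [ 0.4625 -0.3163] 10.6 0.081
blue [0.4588 0.1478] -14.0 0.078
blue [0.4585 0.1471] -14.3 0.059
blue [0.4593 0.1482] -12.5 0.084
green [0.655  0.0066] 13.1 0.096
green [0.6543 0.0064] 13.8 0.075
green [0.6579 0.0065] 8.6 0.105
violet [0.6239 0.2038] -13.1 0.075
violet [0.6238 0.2033] -13.4 0.05
violet [0.6245 0.2056] 168.6 0.093
board [ 0.632  -0.2834] -15.1 [-0.4 -0.1  0.5 -0.5  0.9 -0.8 -0.1 -0.5 -0.3 -0.3 -0.7  0.6 -0.9 -0.4
  0.4 -0.6]
boardT [ 0.6308 -0.2828] -15.9 [-0.4  0.2  0.3  0.3  0.5 -0.1 -0.4 -0.3]
boardS [ 0.6328 -0.284 ] -14.7 [ 0.2 -0.  -0.1  0.8 -0.7 -0.3  0.6 -0.4]
blockT [ 0.6307 -0.2766] -12.2 [ 0.3  0.7  0.  -0.6 -0.4  0.3  0.1 -0.3]
blockS [ 0.6327 -0.2797] -12.6 [ 0.3 -1.6 -0.2 -0.4 -0.3  0.5  0.3  0.8]
blockAll [ 0.6322 -0.2776] -12.4 [ 0.7  0.1  0.4 -1.1 -0.1 -0.3  0.4 -0.9 -0.1 -2.2 -0.6 -1.  -0.7 -0.1
 -0.1  0.2]
[[-0.907  0.421 -0.   ]
 [ 0.421  0.907 -0.   ]
 [ 0.    -0.    -1.   ]]
```

```bash
cat >> h.py <<'E'
from scipy.spatial.transform import Rotation as R
def plan(*targets):
    """targets: (x,y,z,deg of tool y axis); prints calls: shift x,y,z,turn in units"""
    s=env.get_state(); M=R.from_quat(s["orientation"]).as_matrix(); p=s["tcp_pos"].copy(); a=np.degrees(np.arctan2(M[1,1],M[0,1]))
    print("t",round(s["time"],2),"p",np.round(p,4),"a",round(a,1),"tilt",round(np.degrees(np.arccos(-M[2,2])),2))
    for x,y,z,yaw in targets:
        turn=(yaw-a+90)%180-90; d=np.array([x,y,z])-p
        for n in range(1,12):
            out=[];ok=True
            for k in range(n):
                b=np.radians(a if k==0 else a+turn); ty=np.array([np.cos(b),np.sin(b),0]); tx=np.array([-np.sin(b),np.cos(b),0])
                # tool x = y cross z, z down
                tx=np.cross(ty,[0,0,-1]); u=np.array([tx@d,ty@d,-d[2]])/n/.2; ok&=np.abs(u).max()<=1
                out.append(np.round([*u,(-turn/180 if k==0 else 0)],4).tolist())
            if ok: break
        print("->",(x,y,z,yaw),"".join("\n   "+str(o) for o in out)); p=np.array([x,y,z]); a=a+turn
E
python3 -c "
from h import *
plan((.632,-.278,.2,-12.5),(.632,-.278,.072,-12.5))"
```

```text
t 2.8 p [0.2843 0.6122 0.2423] a 65.1 tilt 0.0
-> (0.632, -0.278, 0.2, -12.5) 
   [-0.8629, -0.8261, 0.0529, 0.431]
   [-0.9923, 0.6651, 0.0529, 0.0]
   [-0.9923, 0.6651, 0.0529, 0.0]
   [-0.9923, 0.6651, 0.0529, 0.0]
-> (0.632, -0.278, 0.072, -12.5) 
   [0.0, 0.0, 0.64, -0.0]
```

Call:
step_arm(commands="-0.863 -0.826 0.053 0.431;-0.863 -0.826 0.053 0.431;-0.863 -0.826 0.053 0.431;-0.863 -0.826 0.053 0.431;-0.863 -0.826 0.053 0.431;-0.863 -0.826 0.053 0.431;-0.863 -0.826 0.053 0.431;-0.863 -0.826 0.053 0.431;-0.863 -0.826 0.053 0.431;-0.863 -0.826 0.053 0.431", gripper=85, squeeze=40)

```text
time: 4.05
tcp_pos: [0.3713, 0.3897, 0.2318]
orientation: [0.779, 0.626, 0.0, -0.0]
force: [-0.7, 0.3, -0.6]
gripper_width: 0.0853
gripper_force: 0.0
```

Call:
step_arm(commands="-0.99 0.665 0.053 0;-0.99 0.665 0.053 0;-0.99 0.665 0.053 0;-0.99 0.665 0.053 0;-0.99 0.665 0.053 0;-0.99 0.665 0.053 0")

```text
time: 4.8
tcp_pos: [0.4583, 0.1678, 0.2212]
orientation: [0.78, 0.626, 0.0, -0.0]
force: [-0.1, 0.4, 0.2]
gripper_width: 0.0849
gripper_force: 0.0
```

Call:
step_arm(commands="-0.99 0.665 0.053 0;-0.99 0.665 0.053 0;-0.99 0.665 0.053 0;-0.99 0.665 0.053 0;-0.99 0.665 0.053 0;-0.99 0.665 0.053 0")

```text
time: 5.55
tcp_pos: [0.5453, -0.0532, 0.2102]
orientation: [0.779, 0.627, -0.0, -0.0]
force: [0.5, 0.7, -0.2]
gripper_width: 0.0846
gripper_force: 0.0
```

Call:
step_arm(commands="-0.99 0.665 0.053 0;-0.99 0.665 0.053 0;-0.99 0.665 0.053 0;-0.99 0.665 0.053 0;-0.99 0.665 0.053 0;-0.99 0.665 0.053 0")

```text
time: 6.3
tcp_pos: [0.6327, -0.2744, 0.1995]
orientation: [0.779, 0.627, 0.0, -0.001]
force: [0.7, 0.1, 0.0]
gripper_width: 0.0849
gripper_force: 0.0
```

```bash
python3 -c "
from h import *
plan((.632,-.278,.072,-12.5))
A=viewer.camera('top');B=viewer.camera('side')
ims=[cv2.resize(c['image'][y:y+70,x:x+70,::-1],(390,390),interpolation=cv2.INTER_CUBIC) for c,x,y in((A,310,90),(B,330,200))]
cv2.imwrite('pics/a.png',np.hstack(ims))"
```

```text
t 6.3 p [ 0.6327 -0.2744  0.1995] a -12.4 tilt 0.07
-> (0.632, -0.278, 0.072, -12.5) 
   [-0.0185, 0.0003, 0.6375, 0.0007]
```

View pics/a.png

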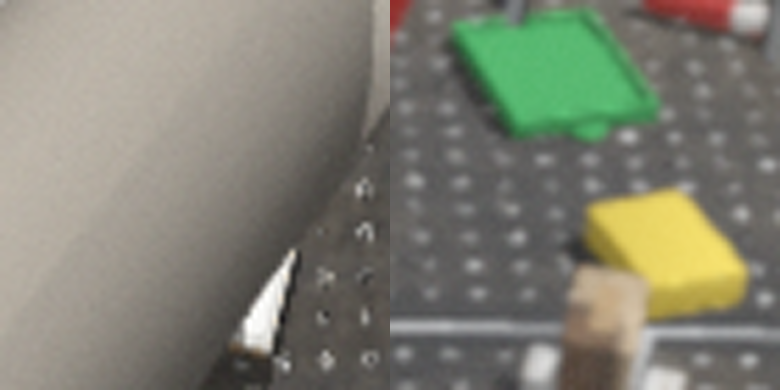

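The side view shows the block at about (368,258), nothing in the way; the arm blocks the top view. Going down.

Call:
step_arm(commands="-0.018 0 0.3 0;-0.018 0 0.5 0;-0.018 0 0.637 0;-0.018 0 0.637 0;-0.018 0 0.637 0")

```text
time: 7.02
tcp_pos: [0.6324, -0.2796, 0.0741]
orientation: [0.78, 0.626, 0.0, 0.001]
force: [-0.4, -0.4, -0.1]
gripper_width: 0.0849
gripper_force: 0.0
```

```bash
python3 -c "
from h import *
B=viewer.camera('side'); save(B,'b',(320,210,90,80),6)"
```

```text
(no output)
```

View pics/b.png

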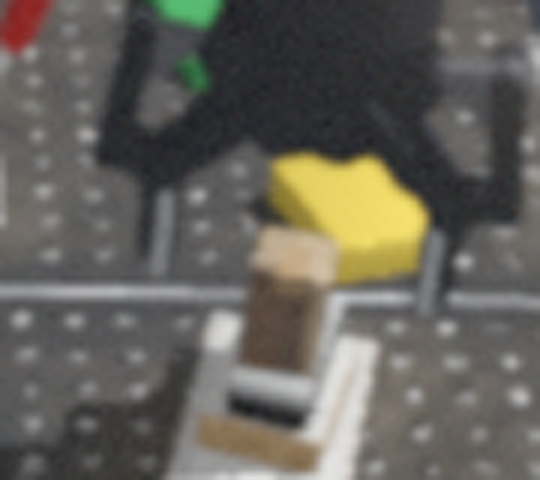

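```bash
python3 -c "
from h import *
B=viewer.camera('side')
for z in (.063,.070,.076): print([np.round((proj(B,[.6324+s*.0425*np.cos(.216),-.2796-s*.0425*np.sin(.216),z])-[320,210])*6) for s in(-1,1)])
print([np.round((proj(B,q)-[320,210])*6).tolist() for q in box([.632,-.278,-.216],.028,.05,.054,.082)])"
```

```text
[array([164., 288.]), array([401., 324.])]
[array([166., 272.]), array([403., 309.])]
[array([167., 259.]), array([406., 295.])]
[[232.0, 359.0], [311.0, 372.0], [321.0, 287.0], [245.0, 276.0], [240.0, 297.0], [320.0, 309.0], [330.0, 226.0], [253.0, 215.0]]
```

Call:
step_arm(commands="0 0 0.01 0;0 0 0.01 0;0 0 0.01 0;0 0 0.01 0;0 0 0.01 0;0 0 0.01 0;0 0 0.01 0;0 0 0.01 0", gripper=0, squeeze=40)

```text
time: 8.12
tcp_pos: [0.6317, -0.2803, 0.0709]
orientation: [0.78, 0.626, 0.0, 0.0]
force: [-0.3, 1.0, 5.7]
gripper_width: 0.0267
gripper_force: 39.5
```

Call:
step_arm(commands="0 0 -0.1 0;0 0 -0.3 0;0 0 -0.5 0;0 0 -0.5 0")

```text
time: 8.62
tcp_pos: [0.6329, -0.2812, 0.175]
orientation: [0.78, 0.626, 0.002, 0.002]
force: [-0.3, 0.3, -0.6]
gripper_width: 0.0272
gripper_force: 39.0
```

```bash
python3 -c "
from h import *
plan((.463,-.319,.12,10),(.463,-.319,.024,10))
B=viewer.camera('side'); save(B,'c',(320,190,90,100),6)"
```

```text
t 8.62 p [ 0.6329 -0.2812  0.175 ] a -12.5 tilt 0.32
-> (0.463, -0.319, 0.12, 10) 
   [-0.3686, -0.7883, 0.2748, -0.1251]
-> (0.463, -0.319, 0.024, 10) 
   [0.0, 0.0, 0.48, -0.0]
```

View pics/c.png

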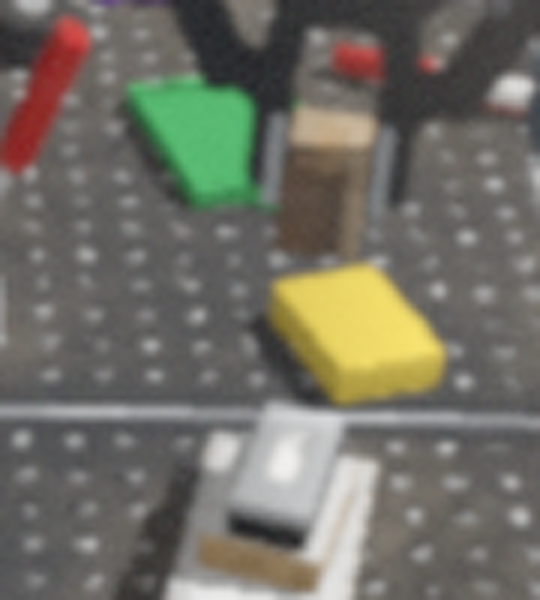

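The block is held level between the pads (crop 285-375 × 110-250) and the pin box stays below, lengthwise on the offcut. On to the red tray.

Call:
step_arm(commands="-0.37 -0.79 0.1 -0.125;-0.37 -0.79 0.2 -0.125;-0.37 -0.79 0.275 -0.125;-0.37 -0.79 0.275 -0.125;-0.37 -0.79 0.275 -0.125;-0.37 -0.79 0.275 -0.125")

```text
time: 9.43
tcp_pos: [0.4625, -0.318, 0.1158]
orientation: [0.642, 0.766, 0.0, 0.0]
force: [0.3, 0.7, 0.3]
gripper_width: 0.0271
gripper_force: 39.1
```

```bash
python3 -c "
from h import *
plan((.463,-.319,.0245,10))"
```

```text
t 9.43 p [ 0.4625 -0.318   0.1158] a 10.1 tilt 0.04
-> (0.463, -0.319, 0.0245, 10) 
   [-0.0055, 0.0018, 0.4563, 0.0004]
```

Call:
step_arm(commands="-0.005 0 0.2 0;-0.005 0 0.4 0;-0.005 0 0.456 0;-0.005 0 0.456 0;-0.005 0 0.456 0")

```text
time: 10.05
tcp_pos: [0.4622, -0.3192, 0.0249]
orientation: [0.643, 0.766, 0.0, 0.0]
force: [0.6, -0.6, 0.3]
gripper_width: 0.0274
gripper_force: 41.0
```

Call:
step_arm(commands="0 0 0 0;0 0 0 0;0 0 0 0;0 0 0 0", gripper=60)

```text
time: 10.55
tcp_pos: [0.4614, -0.3192, 0.0244]
orientation: [0.643, 0.766, -0.0, 0.0]
force: [0.2, 0.1, 0.1]
gripper_width: 0.06
gripper_force: 0.0
```

Call:
step_arm(commands="0 0 -0.3 0;0 0 -0.6 0;0 0 -0.8 0;0 0 -0.8 0;0 0 -0.8 0", gripper=85)

```text
time: 11.18
tcp_pos: [0.4613, -0.3188, 0.1839]
orientation: [0.643, 0.766, 0.0, -0.0]
force: [-0.7, 0.3, -0.4]
gripper_width: 0.0849
gripper_force: 0.0
```

```bash
python3 -c "
from h import *
A=viewer.camera('top');B=viewer.camera('side')
ims=[cv2.resize(c['image'][y:y+60,x:x+60,::-1],(390,390),interpolation=cv2.INTER_NEAREST) for c,x,y in((A,312,110),(B,335,240))]
ims.append(cv2.resize(B['image'][265:325,260:320,::-1],(200,200)))
o=np.zeros((590,780,3),np.uint8); o[:390]=np.hstack(ims[:2]); o[390:,:200]=ims[2]; o[390:,200:400]=cv2.resize(A['image'][175:225,330:380,::-1],(200,200));cv2.imwrite('pics/d.png',o)
print([(np.round(r['point']),r['score']) for r in models.place_of('wood_block_center','side')[:2]],proj(B,[.463,-.317,.02]))
"
```

```text
[(array([286., 284.]), 0.75)] [288.11882769 285.92537084]
```

View pics/d.png

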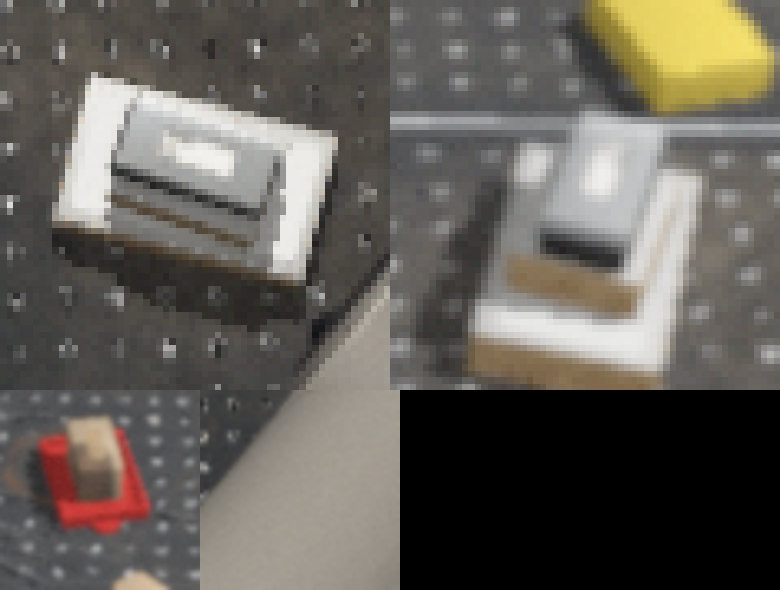

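Run:
```python
from h import *
C={n:viewer.camera(n) for n in("top","side")}
def F(l,p0,sx,sy,z0,z1,names=("top","side")):
    v=[]
    for n in names:
        for r in models.outline_of(l,n)[:3]:
            ys,xs=np.nonzero(r["mask"]); g=ray(C[n],(xs.mean(),ys.mean()),(z0+z1)/2)
            print(n,r["score"],np.round(g,3),r["bbox"])
            if np.hypot(*(g[:2]-p0))<.04: v.append((C[n],r["mask"].astype(np.float32))); break
    for vv in [v]+([[x] for x in v] if len(v)>1 else []):
        p,e=fit(vv,p0,sx,sy,z0,z1); print(l,np.round(p[:2],4),round(np.degrees(p[2]),1),round(e,3))
F("wood_block_center",[.463,-.317],.028,.05,.006,.034,("side",))
F("pin_box_center",[.632,-.280],.03,.064,.036,.054)
t=lambda u,v:np.array([312+u/6.5,110+v/6.5])-.5
s=lambda u,v:np.array([335+(u-390)/6.5,240+v/6.5])-.5
A,B=C["top"],C["side"]
o=[(A,t(130,92),.054,2),(A,t(285,152),.054,1),(A,t(262,215),.054,0),(A,t(112,168),.054,3),(B,s(543,235),.054,0),(B,s(625,250),.054,1),(B,s(662,120),.054,2),(B,s(578,112),.054,3)]
for q in(o,o[:4],o[4:]):
    p,e=corners(q,[.632,-.28,-.22],.03,.064); print(np.round(p[:2],4),round(np.degrees(p[2]),1),e)
```

```text
side 0.62 [ 0.463 -0.315  0.02 ] [279.0, 272.4, 21.0, 25.8]
wood_block_center [ 0.4626 -0.3144] 8.8 0.079
top 0.58 [ 0.634 -0.279  0.045] [332.7, 124.2, 21.4, 20.9]
pin_box_center [ 0.6342 -0.279 ] -18.3 0.066
[ 0.6328 -0.2812] -19.1 [ 1.   0.3  0.8 -1.5  0.9 -0.3  0.3 -0.5 -1.2 -3.7  0.1 -2.8  0.1 -0.2
 -0.4 -2. ]
[ 0.6316 -0.2792] -20.4 [ 0.5  0.6  0.1 -0.7 -0.1  0.4 -0.5 -0.3]
[ 0.6327 -0.2892] -17.3 [-0.5 -1.1  1.  -0.3  0.1  1.8 -0.5  0.2]
```

```bash
python3 -c "
from h import *
plan((.633,-.280,.13,-18.5),(.633,-.280,.053,-18.5))"
```

```text
t 11.57 p [ 0.4612 -0.3192  0.1839] a 10.0 tilt 0.05
-> (0.633, -0.28, 0.13, -18.5) 
   [0.044, 0.8799, 0.2695, 0.1583]
-> (0.633, -0.28, 0.053, -18.5) 
   [0.0, 0.0, 0.385, -0.0]
```

Call:
step_arm(commands="0.044 0.88 0 0.158;0.044 0.88 0.1 0.158;0.044 0.88 0.27 0.158;0.044 0.88 0.27 0.158;0.044 0.88 0.27 0.158;0.044 0.88 0.27 0.158")

```text
time: 12.32
tcp_pos: [0.6325, -0.2812, 0.1316]
orientation: [0.812, 0.584, 0.0, 0.001]
force: [0.6, 0.7, 0.5]
gripper_width: 0.0848
gripper_force: 0.0
```

Call:
step_arm(commands="0 0 0.25 0;0 0 0.385 0;0 0 0.385 0;0 0 0.385 0;0 0 0.385 0")

```text
time: 12.95
tcp_pos: [0.6339, -0.2805, 0.0552]
orientation: [0.811, 0.585, 0.001, 0.001]
force: [0.6, 0.2, -1.1]
gripper_width: 0.0851
gripper_force: 0.0
```

Call:
step_arm(commands="0 0 0 0;0 0 0 0;0 0 0 0;0 0 0 0;0 0 0 0;0 0 0 0;0 0 0 0", gripper=0)

```text
time: 13.82
tcp_pos: [0.6333, -0.28, 0.0536]
orientation: [0.811, 0.585, 0.0, 0.0]
force: [-1.6, 2.3, 5.8]
gripper_width: 0.0286
gripper_force: 39.7
```

Call:
step_arm(commands="0 0 -0.1 0;0 0 -0.4 0;0 0 -0.8 0;0 0 -0.8 0;0 0 -0.8 0")

```text
time: 14.45
tcp_pos: [0.6337, -0.2801, 0.2151]
orientation: [0.811, 0.585, 0.001, 0.001]
force: [0.7, 0.8, -0.6]
gripper_width: 0.0288
gripper_force: 39.8
```

```bash
python3 -c "
from h import *
plan((.4585,.147,.2,-14),(.4585,.147,.024,-14))
B=viewer.camera('side'); save(B,'e',(320,170,90,120),5)
print([np.round(proj(B,q)).tolist() for q in box([.633,-.28,np.radians(-18.5)],.03,.064,.191,.209)])"
```

```text
t 14.45 p [ 0.6337 -0.2801  0.2151] a -18.4 tilt 0.14
-> (0.4585, 0.147, 0.2, -14) 
   [0.8745, -0.753, 0.0376, -0.0246]
   [0.93, -0.6832, 0.0376, 0.0]
-> (0.4585, 0.147, 0.024, -14) 
   [0.0, 0.0, 0.88, -0.0]
[[364.0, 218.0], [379.0, 221.0], [384.0, 205.0], [370.0, 202.0], [365.0, 210.0], [380.0, 213.0], [385.0, 197.0], [371.0, 195.0]]
```

View pics/e.png

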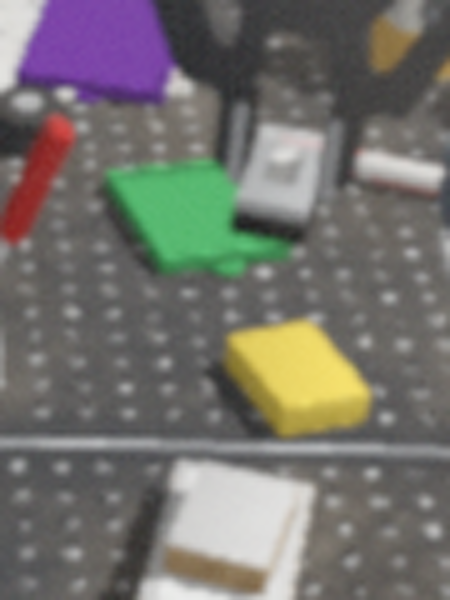

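Call:
step_arm(commands="0.875 -0.753 0 -0.025;0.875 -0.753 0 -0.025;0.875 -0.753 0 -0.025;0.875 -0.753 0 -0.025;0.875 -0.753 0 -0.025;0.875 -0.753 0 -0.025")

```text
time: 15.25
tcp_pos: [0.5453, -0.0664, 0.2125]
orientation: [0.788, 0.616, -0.001, -0.0]
force: [0.3, -0.5, -0.5]
gripper_width: 0.0285
gripper_force: 39.9
```

Call:
step_arm(commands="0.93 -0.683 0 0;0.93 -0.683 0 0;0.93 -0.683 0.1 0;0.93 -0.683 0.4 0;0.93 -0.683 0.4 0;0.93 -0.683 0.4 0")

```text
time: 16.0
tcp_pos: [0.4579, 0.1459, 0.1324]
orientation: [0.788, 0.616, -0.001, 0.0]
force: [0.6, 0.5, -1.0]
gripper_width: 0.0283
gripper_force: 39.9
```

```bash
python3 -c "
from h import *
plan((.4587,.1473,.0242,-14))"
```

```text
t 16.0 p [0.4579 0.1459 0.1324] a -14.0 tilt 0.17
-> (0.4587, 0.1473, 0.0242, -14) 
   [0.0078, 0.0021, 0.5412, 0.0]
```

Call:
step_arm(commands="0.006 0 0.25 0;0.006 0 0.45 0;0.006 0 0.54 0;0.006 0 0.54 0;0.006 0 0.54 0")

```text
time: 16.62
tcp_pos: [0.4597, 0.1471, 0.0262]
orientation: [0.788, 0.615, 0.001, 0.0]
force: [0.2, -0.5, -1.4]
gripper_width: 0.0284
gripper_force: 44.5
```

Call:
step_arm(commands="0 0 0 0;0 0 0 0;0 0 0 0;0 0 0 0", gripper=60)

```text
time: 17.12
tcp_pos: [0.4582, 0.1483, 0.0254]
orientation: [0.788, 0.616, 0.0, -0.0]
force: [-0.0, 0.4, -0.6]
gripper_width: 0.0599
gripper_force: 0.0
```

Call:
step_arm(commands="0 0 -0.3 0;0 0 -0.6 0;0 0 -0.9 0;0 0 -0.9 0;0 0 -0.9 0", gripper=85)

```text
time: 17.75
tcp_pos: [0.4578, 0.1485, 0.2051]
orientation: [0.787, 0.616, 0.0, -0.0]
force: [-0.2, -0.0, -0.5]
gripper_width: 0.0855
gripper_force: 0.0
```

```bash
cat >> h.py <<'E'
def F(C,l,p0,sx,sy,z0,z1):
    p0=np.array(p0); v=[]
    for n in C:
        for r in models.outline_of(l,n)[:4]:
            ys,xs=np.nonzero(r["mask"]); g=ray(C[n],(xs.mean(),ys.mean()),(z0+z1)/2)
            if np.hypot(*(g[:2]-p0))<.03: v.append((C[n],r["mask"].astype(np.float32))); print(n,np.round(r["score"],2),r["bbox"]); break
    for vv in [v]+([[x] for x in v] if len(v)>1 else []):
        if vv: p,e=fit(vv,p0,sx,sy,z0,z1); print(l,np.round(p[:2],4),round(np.degrees(p[2]),1),round(e,3))
E
python3 - <<'E'
from h import *
C={n:viewer.camera(n) for n in("top","side")}; A,B=C["top"],C["side"]
F(C,"pin_box_center",[.4588,.1478],.03,.064,.006,.024)
F(C,"wood_block_center",[.463,-.317],.028,.05,.006,.034)
F(C,"small_offcut_center",[.632,-.28],.045,.062,.018,.036)
F(C,"board_center",[.632,-.283],.062,.105,0,.018)
ims=[cv2.resize(c['image'][y:y+60,x:x+60,::-1],(390,390),interpolation=cv2.INTER_NEAREST) for c,x,y in((A,312,110),(B,335,240))]
o=np.zeros((590,780,3),np.uint8); o[:390]=np.hstack(ims[:2]); o[390:,:200]=cv2.resize(B['image'][150:210,255:315,::-1],(200,200)); o[390:,200:400]=cv2.resize(A['image'][180:230,155:205,::-1],(200,200));cv2.imwrite('pics/f.png',o)
E
```

```text
top 0.77 [173.1, 198.3, 19.3, 15.8]
side 0.61 [282.2, 175.3, 12.4, 16.3]
pin_box_center [0.4611 0.1474] -11.2 0.197
pin_box_center [0.4603 0.1472] 166.7 0.174
pin_box_center [0.4622 0.1485] 170.8 0.187
top 0.5 [347.7, 191.9, 19.8, 15.9]
side 0.85 [278.2, 274.1, 20.1, 25.2]
wood_block_center [ 0.4622 -0.315 ] 9.0 0.096
wood_block_center [ 0.4615 -0.3156] 9.1 0.125
wood_block_center [ 0.4626 -0.3144] 8.8 0.061
top 0.73 [328.1, 125.5, 26.9, 22.9]
side 0.73 [350.0, 264.2, 30.7, 24.9]
small_offcut_center [ 0.6339 -0.282 ] -22.9 0.108
small_offcut_center [ 0.632  -0.2802] -20.6 0.077
small_offcut_center [ 0.6351 -0.2829] -23.3 0.058
top 0.85 [320.4, 122.7, 41.1, 32.3]
side 0.94 [348.5, 262.8, 37.4, 42.6]
board_center [ 0.6337 -0.283 ] -15.7 0.512
board_center [ 0.632  -0.2824] -15.6 0.504
board_center [ 0.6344 -0.2838] -15.8 0.504
```

View pics/f.png

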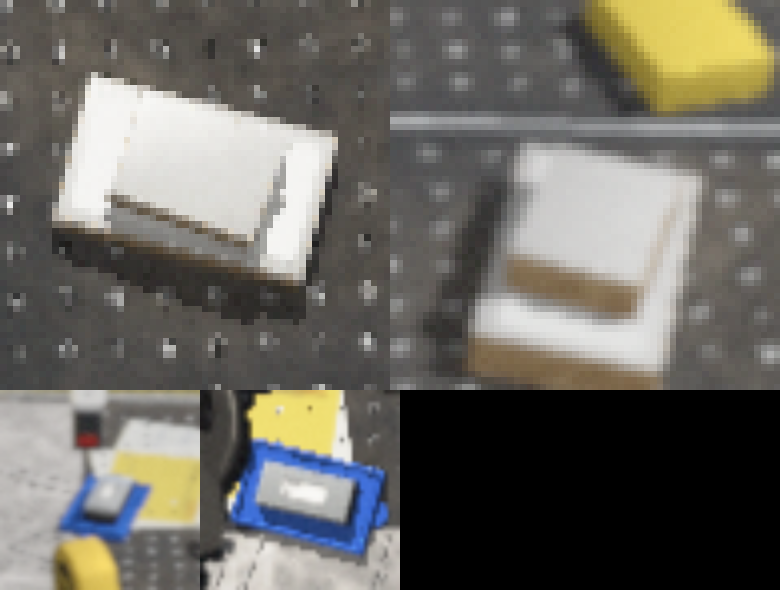

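Pin box lies square in the blue tray (top crop 258-355 × 465-520). The small white offcut at top (346,133) / side (366,277) is on the board in the pile; the yellow look-alikes at top (290,120), (415,225), (353,303) are not meant. The offcut is clear in this crop; going for it.

Run:
```python
from h import *
C={n:viewer.camera(n) for n in("top","side")}; A,B=C["top"],C["side"]
t=lambda u,v:np.array([312+u/6.5,110+v/6.5])-.5
s=lambda u,v:np.array([335+(u-390)/6.5,240+v/6.5])-.5
o=[(A,t(291,143),.036,1),(A,t(256,243),.036,0),(A,t(108,200),.036,3),(B,s(508,258),.036,0),(B,s(637,287),.036,1),(B,s(680,193),.036,2)]
for q in(o,o[:3],o[3:]):
    p,e=corners(q,[.632,-.28,-.3],.045,.062); print(np.round(p[:2],4),round(np.degrees(p[2]),1),e)
plan((.633,-.281,.13,-19),(.633,-.281,.035,-19))
```

```text
[ 0.6318 -0.2842] -21.0 [ 0.7 -0.5  0.5  0.   0.9 -1.1 -0.7 -1.3  0.  -0.4 -0.3 -2.9]
[ 0.6302 -0.282 ] -19.4 [-0.2 -0.3  0.   0.4  0.2 -0.1]
[ 0.6321 -0.2888] -21.9 [-0.5 -0.   0.2  1.1  0.3 -1.4]
t 18.35 p [0.4582 0.1482 0.2052] a -13.9 tilt 0.02
-> (0.633, -0.281, 0.13, -19) 
   [-0.9361, 0.6826, 0.1881, 0.0281]
   [-0.8723, 0.7625, 0.1881, 0.0]
-> (0.633, -0.281, 0.035, -19) 
   [0.0, 0.0, 0.475, -0.0]
```

Call:
step_arm(commands="-0.938 0.682 0 0.034;-0.938 0.682 0 0.034;-0.938 0.682 0 0.034;-0.938 0.682 0 0.034;-0.938 0.682 0 0.034;-0.938 0.682 0 0.034")

```text
time: 19.1
tcp_pos: [0.5452, -0.0664, 0.2051]
orientation: [0.819, 0.573, -0.0, -0.0]
force: [-0.1, 0.4, 0.2]
gripper_width: 0.085
gripper_force: 0.0
```

Call:
step_arm(commands="-0.863 0.78 0 0;-0.863 0.78 0 0;-0.863 0.78 0.1 0;-0.863 0.78 0.37 0;-0.863 0.78 0.37 0;-0.863 0.78 0.37 0")

```text
time: 19.85
tcp_pos: [0.6326, -0.2811, 0.1308]
orientation: [0.819, 0.573, -0.0, -0.001]
force: [-1.1, 0.4, 0.2]
gripper_width: 0.0846
gripper_force: 0.0
```

```bash
python3 -c "
from h import *
plan((.632,-.282,.035,-20))"
```

```text
t 19.85 p [ 0.6326 -0.2811  0.1308] a -20.0 tilt 0.09
-> (0.632, -0.282, 0.035, -20) 
   [-0.0051, -0.0015, 0.4788, -0.0001]
```

Call:
step_arm(commands="-0.005 0 0.25 0;-0.005 0 0.4 0;-0.005 0 0.477 0;-0.005 0 0.477 0;-0.005 0 0.477 0")

```text
time: 20.48
tcp_pos: [0.6334, -0.2832, 0.0377]
orientation: [0.819, 0.573, 0.001, 0.001]
force: [-0.3, 0.2, 0.3]
gripper_width: 0.0848
gripper_force: 0.0
```

Call:
step_arm(commands="0 0 0 0;0 0 0 0;0 0 0 0;0 0 0 0;0 0 0 0;0 0 0 0", gripper=0)

```text
time: 21.22
tcp_pos: [0.6327, -0.2834, 0.0367]
orientation: [0.819, 0.573, 0.0, 0.0]
force: [-1.2, 0.9, 8.2]
gripper_width: 0.0438
gripper_force: 40.0
```

Call:
step_arm(commands="0 0 -0.1 0;0 0 -0.4 0;0 0 -0.8 0;0 0 -0.8 0;0 0 -0.8 0")

```text
time: 21.85
tcp_pos: [0.6328, -0.2834, 0.1977]
orientation: [0.819, 0.573, 0.001, 0.001]
force: [0.4, 0.2, -0.7]
gripper_width: 0.0436
gripper_force: 41.4
```

```bash
python3 -c "
from h import *
plan((.655,.0065,.2,12.5),(.655,.0065,.024,12.5))
B=viewer.camera('side'); save(B,'g',(320,170,90,120),5)
p=env.get_state()['tcp_pos'];print([np.round((proj(B,q)-[320,170])*5).tolist() for q in box([p[0],p[1],np.radians(-20)],.045,.062,p[2]-.017,p[2]+.001)])"
```

```text
t 21.85 p [ 0.6328 -0.2834  0.1977] a -20.1 tilt 0.14
-> (0.655, 0.0065, 0.2, 12.5) 
   [0.6998, -0.1964, -0.0058, -0.1808]
   [0.6955, 0.211, -0.0058, 0.0]
-> (0.655, 0.0065, 0.024, 12.5) 
   [0.0, 0.0, 0.88, -0.0]
[[195.0, 263.0], [307.0, 287.0], [336.0, 208.0], [229.0, 186.0], [200.0, 225.0], [313.0, 249.0], [342.0, 171.0], [234.0, 150.0]]
```

View pics/g.png

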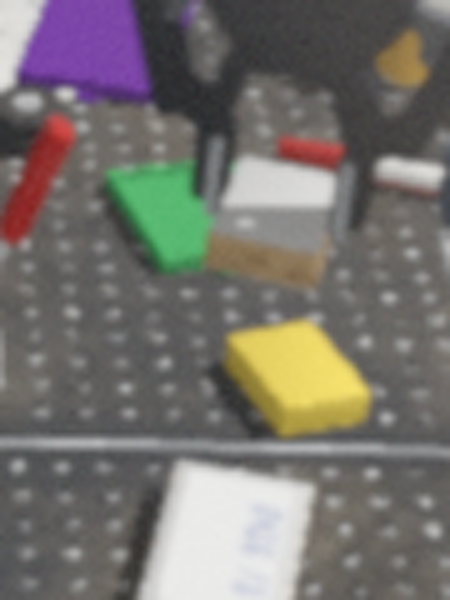

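```bash
python3 -c "
from h import *
C={'side':viewer.camera('side')}; p=env.get_state()['tcp_pos']
F(C,'small_offcut_center',p[:2],.045,.062,p[2]-.0187,p[2]-.0007)
F(C,'board_center',[.632,-.283],.062,.105,0,.018)"
```

```text
side 0.6 [348.4, 263.9, 33.8, 39.7]
board_center [ 0.6345 -0.2815] -16.6 0.082
```

Call:
step_arm(commands="0.7 -0.196 0 -0.181;0.7 -0.196 0 -0.181;0.7 -0.196 0 -0.181;0.7 -0.196 0 -0.181;0.7 -0.196 0 -0.181")

```text
time: 22.68
tcp_pos: [0.6431, -0.1395, 0.1953]
orientation: [0.627, 0.779, -0.001, -0.0]
force: [0.8, -0.4, -0.5]
gripper_width: 0.0435
gripper_force: 41.4
```

Call:
step_arm(commands="0.695 0.211 0 0;0.695 0.211 0.1 0;0.695 0.211 0.3 0;0.695 0.211 0.5 0;0.695 0.211 0.5 0;0.695 0.211 0.5 0")

```text
time: 23.42
tcp_pos: [0.6553, 0.0049, 0.0972]
orientation: [0.627, 0.779, 0.0, 0.001]
force: [0.5, 0.1, 0.2]
gripper_width: 0.0436
gripper_force: 41.4
```

```bash
python3 -c "
from h import *
plan((.655,.0065,.0252,12.5))
C={n:viewer.camera(n) for n in('side','top')}; p=env.get_state()['tcp_pos']
F(C,'small_offcut_center',p[:2],.045,.062,p[2]-.0187,p[2]-.0007)
"
```

```text
t 23.43 p [0.6553 0.0049 0.0972] a 12.4 tilt 0.07
-> (0.655, 0.0065, 0.0252, 12.5) 
   [0.0084, 0.0001, 0.36, -0.0008]
side 0.64 [353.1, 177.1, 22.0, 17.5]
top 0.63 [216.4, 119.1, 26.8, 17.1]
small_offcut_center [0.656  0.0031] 5.5 0.509
small_offcut_center [0.6611 0.0012] -10.4 0.185
small_offcut_center [0.646  0.0044] 10.9 0.781
```

Call:
step_arm(commands="0.008 0 0.15 0;0.008 0 0.3 0;0.008 0 0.36 0;0.008 0 0.36 0;0.008 0 0.36 0;0.008 0 0.36 0")

```text
time: 24.38
tcp_pos: [0.6547, 0.0082, 0.0246]
orientation: [0.626, 0.78, 0.0, 0.0]
force: [0.4, 0.4, -0.8]
gripper_width: 0.0433
gripper_force: 49.2
```

Call:
step_arm(commands="0 0 0 0;0 0 0 0;0 0 0 0;0 0 0 0", gripper=70)

```text
time: 24.88
tcp_pos: [0.6543, 0.0081, 0.0239]
orientation: [0.626, 0.78, -0.0, -0.0]
force: [-0.2, 0.0, -0.6]
gripper_width: 0.0699
gripper_force: 0.0
```

Call:
step_arm(commands="0 0 -0.3 0;0 0 -0.6 0;0 0 -0.9 0;0 0 -0.9 0;0 0 -0.9 0", gripper=85)

```text
time: 25.5
tcp_pos: [0.6541, 0.0084, 0.2038]
orientation: [0.626, 0.78, 0.0, -0.0]
force: [-0.8, 0.3, -0.4]
gripper_width: 0.0849
gripper_force: 0.0
```

Run:
```python
from h import *
C={n:viewer.camera(n) for n in("top","side")}; A,B=C["top"],C["side"]
F(C,"small_offcut_center",[.655,.0065],.045,.062,.006,.024)
F(C,"board_center",[.632,-.283],.062,.105,0,.018)
plan((.633,-.283,.1,-15.5))
cv2.imwrite("pics/i.png",np.hstack([cv2.resize(c['image'][y:y+60,x:x+60,::-1],(390,390),interpolation=cv2.INTER_CUBIC) for c,x,y in((A,210,100),(B,330,180))]))
```

```text
top 0.8 [222.8, 125.0, 24.2, 17.9]
small_offcut_center [0.654  0.0075] 14.3 0.417
top 0.59 [319.6, 119.0, 45.2, 34.0]
side 0.56 [344.2, 263.2, 40.0, 40.8]
board_center [ 0.6331 -0.2822] -16.4 0.039
board_center [ 0.6328 -0.2821] -16.1 0.034
board_center [ 0.6334 -0.2832] -16.5 0.04
t 25.8 p [0.654 0.008 0.203] a 12.5 tilt 0.09
-> (0.633, -0.283, 0.1, -15.5) 
   [-0.6989, -0.2088, 0.2574, 0.1557]
   [-0.7151, 0.144, 0.2574, 0.0]
```

View pics/i.png

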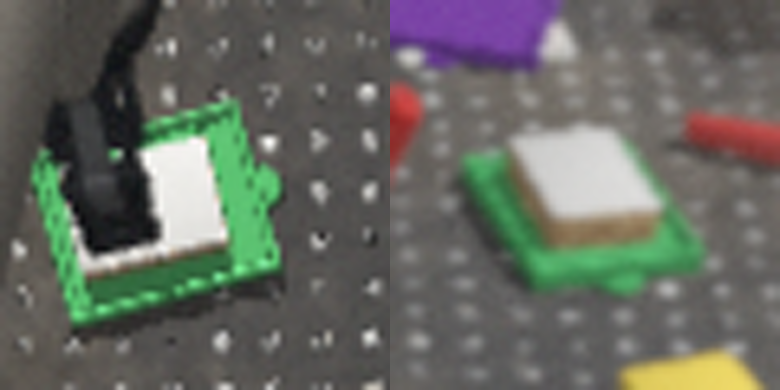

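Run:
```python
from h import *
C={n:viewer.camera(n) for n in("top","side")}; A,B=C["top"],C["side"]
t=lambda u,v:np.array([210+u/6.5,100+v/6.5])-.5
s=lambda u,v:np.array([330+(u-390)/6.5,180+v/6.5])-.5
o=[(A,t(205,138),.024,1),(A,t(228,243),.024,0),(A,t(88,272),.024,3),(B,s(553,217),.024,0),(B,s(660,210),.024,1),(B,s(625,130),.024,2),(B,s(512,138),.024,3)]
for q in(o,o[:3],o[3:]):
    p,e=corners(q,[.655,.0065,.2],.045,.062); print(np.round(p[:2],4),round(np.degrees(p[2]),1),e)
F({"side":B},"small_offcut_center",[.655,.0065],.045,.062,.006,.024)
print(models.outline_of("small_offcut_center","side")[0]["bbox"])
```

```text
[0.6544 0.008 ] 9.3 [ 1.1 -0.6  0.6 -0.3 -0.9 -0.5 -0.2 -0.2 -0.2 -0.3 -1.5 -0.1 -0.1 -0.3]
[0.6527 0.0091] 11.3 [ 0.3 -0.3  0.4 -0.2 -0.9  0.5]
[0.6555 0.0068] 7.8 [-0.1 -0.1  0.1  0.1 -0.7  0.2  0.6 -0.2]
side 0.89 [345.4, 197.0, 29.2, 20.0]
small_offcut_center [0.6552 0.0098] 12.9 0.082
[345.4, 197.0, 29.2, 20.0]
```

Small offcut lies flat in the green tray. Now the board.

Call:
step_arm(commands="-0.7 -0.207 0 0.158;-0.7 -0.207 0 0.158;-0.7 -0.207 0 0.158;-0.7 -0.207 0 0.158;-0.7 -0.207 0 0.158;-0.7 -0.207 0 0.158")

```text
time: 26.75
tcp_pos: [0.6445, -0.1361, 0.2038]
orientation: [0.797, 0.604, 0.0, -0.0]
force: [0.0, 1.1, -0.7]
gripper_width: 0.085
gripper_force: 0.0
```

Call:
step_arm(commands="-0.714 0.15 0 0;-0.714 0.15 0.2 0;-0.714 0.15 0.51 0;-0.714 0.15 0.51 0;-0.714 0.15 0.51 0;-0.714 0.15 0.51 0")

```text
time: 27.5
tcp_pos: [0.6354, -0.2819, 0.1038]
orientation: [0.798, 0.603, 0.001, 0.001]
force: [-0.1, 0.1, 0.6]
gripper_width: 0.085
gripper_force: 0.0
```

```bash
python3 -c "
from h import *
plan((.633,-.283,.017,-16))"
```

```text
t 27.5 p [ 0.6354 -0.2819  0.1038] a -15.8 tilt 0.13
-> (0.633, -0.283, 0.017, -16) 
   [-0.0084, -0.0102, 0.434, 0.0011]
```

Call:
step_arm(commands="-0.008 -0.01 0.2 0;-0.008 -0.01 0.35 0;-0.008 -0.01 0.432 0;-0.008 -0.01 0.432 0;-0.008 -0.01 0.432 0;-0.008 -0.01 0.432 0")

```text
time: 28.25
tcp_pos: [0.6323, -0.2843, 0.0168]
orientation: [0.798, 0.602, 0.0, 0.001]
force: [-0.7, -0.4, 0.5]
gripper_width: 0.0851
gripper_force: 0.0
```

Call:
step_arm(commands="0 0 0 0;0 0 0 0;0 0 0 0;0 0 0 0;0 0 0 0;0 0 0 0", gripper=0, squeeze=60)

```text
time: 29.0
tcp_pos: [0.6318, -0.2842, 0.0165]
orientation: [0.798, 0.602, 0.0, 0.0]
force: [-4.2, 2.4, 12.3]
gripper_width: 0.0599
gripper_force: 62.9
```

Call:
step_arm(commands="0 0 -0.1 0;0 0 -0.4 0;0 0 -0.9 0;0 0 -0.9 0;0 0 -0.9 0")

```text
time: 29.62
tcp_pos: [0.6327, -0.285, 0.2]
orientation: [0.798, 0.602, 0.002, 0.002]
force: [-0.3, -0.3, -1.0]
gripper_width: 0.06
gripper_force: 65.7
```

```bash
python3 -c "
from h import *
plan((.624,.204,.2,-13.3),(.624,.204,.024,-13.3))
C={'side':viewer.camera('side')}; p=env.get_state()['tcp_pos']
F(C,'board_center',p[:2],.062,.105,p[2]-.0175,p[2]+.0005)"
```

```text
t 29.62 p [ 0.6327 -0.285   0.2   ] a -15.9 tilt 0.33
-> (0.624, 0.204, 0.2, -13.3) 
   [0.7797, -0.2377, -0.0, -0.0146]
   [0.7898, -0.2017, -0.0, 0.0]
   [0.7898, -0.2017, -0.0, 0.0]
-> (0.624, 0.204, 0.024, -13.3) 
   [0.0, 0.0, 0.88, -0.0]
side 0.79 [358.1, 192.7, 34.3, 37.9]
board_center [ 0.6355 -0.2788] 165.8 0.059
```

Call:
step_arm(commands="0.78 -0.238 0 -0.015;0.78 -0.238 0 -0.015;0.78 -0.238 0 -0.015;0.78 -0.238 0 -0.015;0.78 -0.238 0 -0.015")

```text
time: 30.35
tcp_pos: [0.6281, -0.1215, 0.1949]
orientation: [0.784, 0.621, -0.001, -0.0]
force: [-0.6, -0.3, -0.6]
gripper_width: 0.0598
gripper_force: 65.7
```

Call:
step_arm(commands="0.79 -0.202 0 0;0.79 -0.202 0 0;0.79 -0.202 0 0;0.79 -0.202 0 0;0.79 -0.202 0 0")

```text
time: 30.98
tcp_pos: [0.6254, 0.0401, 0.1953]
orientation: [0.784, 0.62, -0.0, 0.0]
force: [0.0, -0.9, -0.4]
gripper_width: 0.0597
gripper_force: 65.7
```

Call:
step_arm(commands="0.78 -0.202 0 0;0.78 -0.202 0.1 0;0.78 -0.202 0.3 0;0.78 -0.202 0.5 0;0.78 -0.202 0.5 0;0.78 -0.202 0.5 0")

```text
time: 31.72
tcp_pos: [0.6231, 0.2011, 0.0971]
orientation: [0.785, 0.62, 0.001, 0.001]
force: [0.7, 0.2, -0.4]
gripper_width: 0.06
gripper_force: 65.6
```

```bash
python3 -c "
from h import *
plan((.624,.2015,.0245,-13.3))
C={n:viewer.camera(n) for n in('top','side')}; p=env.get_state()['tcp_pos']
F(C,'board_center',p[:2],.062,.105,p[2]-.0175,p[2]+.0005)"
```

```text
t 31.73 p [0.6231 0.2011 0.0971] a -13.4 tilt 0.09
-> (0.624, 0.2015, 0.0245, -13.3) 
   [0.0032, 0.0041, 0.363, -0.0005]
top 0.66 [127.7, 127.0, 51.2, 27.7]
side 0.65 [331.2, 140.6, 24.0, 24.2]
board_center [0.6239 0.2012] -11.4 0.29
board_center [0.623  0.2003] -10.9 0.481
board_center [0.6249 0.2044] -12.0 0.089
```

Call:
step_arm(commands="0.003 0.004 0.15 0;0.003 0.004 0.3 0;0.003 0.004 0.362 0;0.003 0.004 0.362 0;0.003 0.004 0.362 0;0.003 0.004 0.362 0")

```text
time: 32.67
tcp_pos: [0.6231, 0.2037, 0.024]
orientation: [0.784, 0.621, 0.001, 0.0]
force: [0.5, 0.4, -0.6]
gripper_width: 0.0595
gripper_force: 72.7
```

Call:
step_arm(commands="0 0 0 0;0 0 0 0;0 0 0 0;0 0 0 0", gripper=82)

```text
time: 33.17
tcp_pos: [0.6226, 0.2035, 0.0231]
orientation: [0.784, 0.621, -0.0, 0.0]
force: [-0.1, 1.0, -0.1]
gripper_width: 0.082
gripper_force: 0.0
```

Call:
step_arm(commands="0 0 -0.3 0;0 0 -0.6 0;0 0 -0.9 0;0 0 -0.9 0;0 0 -0.9 0", gripper=85)

```text
time: 33.8
tcp_pos: [0.6223, 0.2038, 0.203]
orientation: [0.784, 0.621, 0.0, -0.0]
force: [-0.0, 0.1, -0.3]
gripper_width: 0.0846
gripper_force: 0.0
```

Run:
```python
from h import *
C={n:viewer.camera(n) for n in("top","side")}; A,B=C["top"],C["side"]
F(C,"board_center",[.624,.204],.062,.105,.006,.024)
F(C,"small_offcut_center",[.655,.0066],.045,.062,.006,.024)
F(C,"pin_box_center",[.459,.148],.03,.064,.006,.024)
F(C,"wood_block_center",[.463,-.317],.028,.05,.006,.034)
o=np.hstack([cv2.resize(A['image'][110:230,130:270,::-1],(455,390)),cv2.resize(B['image'][150:270,265:370,::-1],(341,390))]); cv2.imwrite("pics/j.png",o)
```

```text
top 0.56 [140.0, 132.0, 39.4, 28.7]
side 0.97 [330.6, 162.1, 23.2, 24.7]
board_center [0.6247 0.2043] 165.9 0.087
board_center [0.6243 0.2041] -14.5 0.104
board_center [0.6251 0.2034] -12.8 0.057
top 0.79 [220.5, 125.3, 23.8, 14.1]
side 0.74 [345.2, 199.5, 27.3, 17.5]
small_offcut_center [0.655  0.0099] 10.4 0.116
small_offcut_center [0.6543 0.0101] 13.8 0.145
small_offcut_center [0.656 0.01 ] 10.4 0.074
top 0.53 [170.0, 200.0, 24.9, 12.9]
side 0.73 [280.4, 174.0, 13.9, 19.3]
pin_box_center [0.4603 0.1458] -11.4 0.164
pin_box_center [0.4598 0.1463] -10.6 0.083
pin_box_center [0.4639 0.1469] -8.4 0.172
top 0.62 [345.7, 194.1, 19.9, 12.2]
side 0.68 [278.5, 272.8, 19.0, 27.6]
wood_block_center [ 0.4633 -0.3145] 6.3 0.148
wood_block_center [ 0.4609 -0.3153] 10.9 0.192
wood_block_center [ 0.4634 -0.3143] 7.1 0.083
```

View pics/j.png

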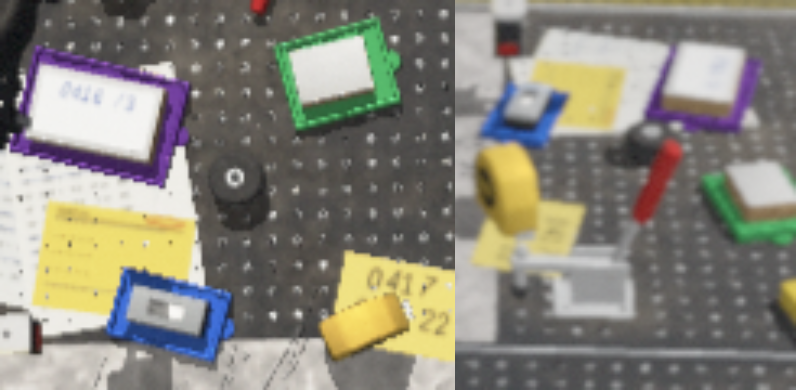

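All four lie flat, centred and square in their trays. The picture shows the board in violet at (95,110), the offcut in green at (335,70) and the box in blue at (168,312). The tape measure and wheel have not moved, and the gripper is clear.

```bash
python3 -c "
from h import *
print(order.sign_off())"
```

```text
the job is handed in; nothing more can be done
None
```

The job is handed in: the block is in the red tray, the pin box in blue, the small offcut in green and the large offcut in violet; by the cameras each is within about 4 mm of centre and 6° of its tray's length, with the tape measure and wheel left where they were (the sign-off gave no verdict).

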